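Mesh the focusing key in the projector and hold it pressed home

ROBOT

A 6-joint arm with a two-finger parallel gripper is mounted at the origin on the work surface. World frame = base frame: x ahead of the robot, y to its left, z up, the work surface at z = 0. Lengths are in mm, angles in rad, forces in N, time in s.
With the tool pointing down it reaches from about 350 to 775 mm from the base axis. Payload 7.3 kg.
Tool frame: the origin (TCP) lies at the very end of the fingers, on their centre line; the grasp point (between the pads) lies 19 mm behind it; z points along the fingers, y is the line along which they close (so a half turn about z gives the same grasp; the last joint's range is limited). The gripper opens to 92 mm and grips with 3 to 60 N. Pads are 19 mm wide; open, the fingers measure 130 mm over their backs; the gripper's body (75 mm by 190 mm) begins 47 mm behind the grasp point.
Start: joints at [1.047, 0.342, 1.524, -0, 1.275, -0.146], TCP at [193.647, 488.002, 226.741] pointing down, gripper open.
Joint ranges: [-2.53, 2.53], [-0.77, 2.02], [0.04, 2.7], [-1, 4.14], [0.28, 2.66], [-3.11, 3.11]. Speed limits (rad/s): [2.57, 2.57, 3.14, 3.14, 3.14, 3.14].

INTERFACE

Orientations are given as [roll, pitch, yaw] about the fixed x, y, z axes, in that order (R = Rz(yaw) Ry(pitch) Rx(roll)).
In Python, from plant import get_obs, capture, close_job gives the robot as it stands. The module is installed in compiled form; this text tells all that it offers.
- The arm moves only by the shell command python3 -m handwheel 'ROWS'. ROWS is JSON, a list of rows, each a list of 3 entries, a list of its own where there are three numbers: the turn, a rotation vector about the tool's x, y, z in degrees, then the shift along the tool's x, y, z in m, then the opening, from 0 (shut) to 1 (fully open). A call has 1 to 12 rows; each row is the pose to reach, as a shift and turn from the pose commanded when the call began, along the tool's axes at that moment; what a row does not reach only later rows make up. A row lasts 1/10 s, in which the tool goes at most 50 mm and 8.59 degrees, less where a joint would pass 70% of its speed; a pose out of reach is approached as far as the arm can. A call with a gripper value outside its range is refused whole. The fingers move at their own pace and stop on an object; the grip force is fixed at half the most. Time passes only in rows, so rows that repeat a pose let the fingers close. It gives the time, the measured TCP pose, the force, the opening and the grip force at its end, in the units of the state.
- get_obs(): the state, without advancing time (a new reading comes with each control period).
- capture(name): name is "scene" or "top" or "wrist"; returns a dict with "image" (480x640x3 uint8, red, green, blue), "depth" (480x640 float32, mm along the optical axis (not along the pixel's ray), 0 where there is no reading), "fx", "fy", "cx", "cy" (pixels), "camera_from_world" (4x4, takes a point from world to camera coordinates). Camera axes: x right, y down, z forward; pixel columns grow to the right and rows downward; lengths in mm; the calibration is good to about 2 mm. A picture is of the moment at which its call begins.
- close_job(): hands the job in; it is judged then, once.
The state is a dict: "time": time; "joint_positions": joint angles; "dq": joint speeds; "tau": joint torques, N m; "tool_pos": TCP position; "tcp_rot": TCP orientation; "contact_force": force on the tool from outside, world axes, zero at the start; "moment": the same for the moment, N m; "grip_width": finger opening in mm; "finger_force": force on a finger pad.
Only numpy, scipy, OpenCV 4.12 (cv2) and the standard library are available. Lean on these libraries where they do the work, as an engineer would, in place of code of your own. Each camera call takes 0.05 s, during which the arm holds its last target. There are 200 camera calls.

TASK

Pick up the brass focusing key, stand its cross-shaped stem on top of the projector's narrow raised hub, turn the key until its splines line up with the hub's slots, and slide it fully home against the spring, so that the barrel's shoulder sits on the hub. Finish while still gripping the key and pressing it fully home: do not let go of it, because the spring would push it out again. Leave the bottle, the loose tube, the framed slide and the slide carrier where they are.

Things in the scene. Friction and masses are not known exactly. Their poses are not given: they have to be found in the camera images.
- key: Focusing key, loose, about 0.2 kg, standing on its stem: brass barrel 36 mm in diameter, 52 mm tall, above a steel stem 24 mm long of plus-shaped section (two bars, each 30 x 7 mm). A white cross 2 mm high on top lies over the bars; 78 mm tall in all. Origin: centre of the stem's foot; z up, x and y along the bars (a quarter turn looks and fits the same).
- key_shoulder (a point): Point on the key's axis 24 mm above its foot, at the flat underside of the barrel (the shoulder that comes to rest on the hub); axes as the key's.
- hub_mouth (a point): Centre of the hub's level top face, 120 mm above the ledge. Hub: brass block 40 mm square on a narrow pillar. Two crossing slots, 9.4 mm wide, 27 mm deep, open at the ends, 2 mm chamfers on top, take the key's stem (1.2 mm clearance each side). z up; x, y along the slots (any quarter turn fits). Its shaft is stiff (0.3 N m friction): it stays at the angle it is found.
- projector: Fixed projector carrying the hub: black housing 170 x 110 mm, 60 mm high, long side along its x. Origin: on the ledge below the hub's axis. A framed slide 83 mm wide stands across it at x = 78 mm, up to 102 mm above the ledge; a brass lens points along +x beyond it, to x = 158 mm.
- plunger (a joint): Sprung red pin 9 mm in diameter on the axis in the floor of the hub's slots, in m pressed down: 0 at rest, when its top is 15 mm below the mouth; 0.009 when the key's shoulder sits on the hub. It pushes back with 3 N at rest rising to 8.4 N at 0.009, enough to lift the key if let go.
- bottle: Bystander: amber glass bottle, 46 mm in diameter, 82 mm tall with its cork, upright. Origin: centre of its underside.
- tube: Bystander: plain brass tube open at both ends, 40 mm in diameter, 68 mm tall, standing upright; no cross on it. Origin: centre of its underside.
- slide: Bystander: glass lantern slide in an oak frame, 83 mm square, 8 mm thick, lying flat. Origin: centre of its underside.
- carrier: Bystander: black tin slide carrier lying flat, 100 x 190 mm, 13 mm high, long side along its y. Origin: centre of its underside.
Not all that is in view belongs to the job. What is shaped like the key but green is not meant.

How it is judged:
By the outcome, as a careful person would: the job done as asked, in the order asked, and still so for the second after the job is handed in, while the arm keeps its last pose, push and grip.
It also fails if it takes over 38 s, if anything falls off the work surface, if the arm or the gripper's body presses on something with over 40 N, if the wrist force passes 120 N, or if a joint passes its speed limit or range.

## Working session

There is one attempt and no reset: what is moved stays moved. The work goes in short steps, Python scripts to look and compute and a shell command to move; the robot and the scene stay as the last step left them, time stands still between calls to the robot, and variables do not carry over. Pictures are saved under pics/ and viewed, at most 10 in all, crops included, and the job is handed in when it is done.

```bash
mkdir -p pics; python3 - <<'E'
from plant import *
import cv2,numpy as np,pickle
for n in("scene","top"):
    c=capture(n);pickle.dump(c,open(n+'.pkl','wb'));cv2.imwrite(f'pics/{n}0.png',c['image'][:,:,::-1])
    print(n,c['fx'],c['cx'],c['cy'],np.linalg.inv(c['camera_from_world']).round(3).tolist())
print(get_obs())
E
```

```text
scene 555.0247885319436 328.065617263357 240.87011420235578 [[0.081, 0.82, -0.567, 1161.77], [0.997, -0.059, 0.056, 29.609], [0.012, -0.569, -0.822, 1059.414], [0.0, 0.0, 0.0, 1.0]]
top 441.2184953435771 322.16568410460826 240.74967011987542 [[-0.004, -0.987, 0.163, 344.94], [-1.0, 0.002, -0.011, 112.676], [0.01, -0.163, -0.987, 1008.124], [0.0, 0.0, 0.0, 1.0]]
{'time': 0.1, 'joint_positions': array([ 1.04696812e+00,  3.42672689e-01,  1.52488819e+00, -1.35124248e-05,
        1.27540289e+00, -1.45983368e-01]), 'dq': array([ 0.0005125 , -0.00082956, -0.00184421,  0.00174173,  0.00074166,
        0.0016876 ]), 'tau': array([ 1.07521526e-03, -4.32006168e+01, -2.44695586e+01,  7.18004582e-02,
        5.25664003e-02, -5.90633795e-05]), 'tool_pos': array([193.4805088 , 487.67167215, 226.1158879 ]), 'tcp_rot': array([-3.14023424e+00, -1.86665217e-04,  2.76375164e+00]), 'contact_force': array([ 0.04874709, -0.44117579,  0.14868666]), 'moment': array([ 0.010597  , -0.01815785, -0.00585822]), 'finger_force': 0.0, 'grip_width': 91.48936982010511}
```

View pics/top0.png

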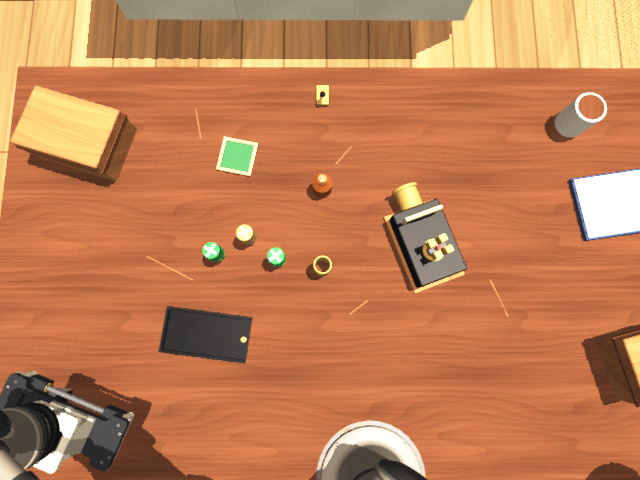

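View pics/scene0.png

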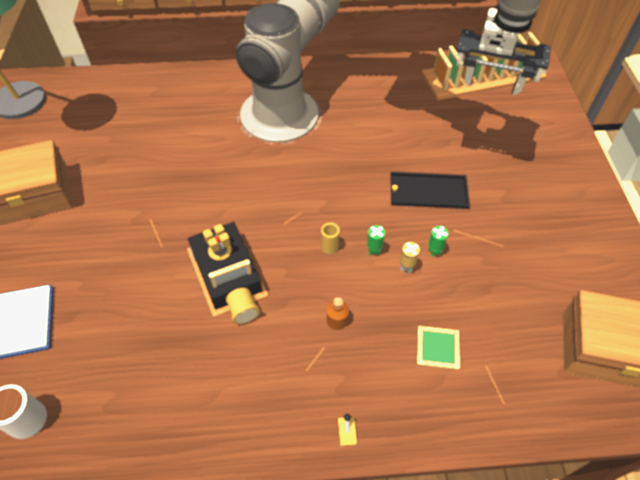

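The top view shows the brass key at about (245,233). It could be confused with the green keys at (212,252) and (276,257), which are the wrong colour, and the plain tube at (322,266), which has no cross. The hub is near (437,248), the bottle at (322,184) and the carrier at (206,335). In the scene view the key is at (410,255) and the hub at (218,242). I'll check this in a close crop and measure.

```bash
cat > h.py <<'E'
import numpy as np,cv2
def world(c,uv,d):
    uv=np.atleast_2d(uv).astype(float);d=np.atleast_1d(d)
    p=np.c_[(uv[:,0]-c['cx'])/c['fx']*d,(uv[:,1]-c['cy'])/c['fy']*d,d,np.ones(len(uv))]
    return (p@np.linalg.inv(c['camera_from_world']).T)[:,:3]
def onplane(c,uv,z):
    W=np.linalg.inv(c['camera_from_world']);o=W[:3,3];r=world(c,uv,np.ones(len(np.atleast_2d(uv))))-o
    return o+r*((z-o[2])/r[:,2])[:,None]
def cloud(c,x0,y0,x1,y1):
    v,u=np.mgrid[y0:y1,x0:x1];uv=np.c_[u.ravel(),v.ravel()];d=c['depth'][y0:y1,x0:x1].ravel()
    k=d>0
    return uv[k],world(c,uv[k],d[k]),c['image'][uv[k][:,1],uv[k][:,0]].astype(int)
E
python3 - <<'E'
from h import *;import pickle
t=pickle.load(open('top.pkl','rb'));s=pickle.load(open('scene.pkl','rb'))
def crop(c,x,y,n=25):return cv2.resize(c['image'][y-n:y+n,x-n:x+n,::-1],(300,300),interpolation=cv2.INTER_CUBIC)
cv2.imwrite('pics/crop1.png',np.vstack([np.hstack([crop(t,245,233),crop(t,437,248)]),np.hstack([crop(s,410,255),crop(s,218,242)])])[:600])
for n,c,b,lo,hi in[('key t',t,(225,213,265,255),60,95),('key s',s,(390,235,430,280),60,95),('hub t',t,(410,225,465,275),105,140),('hub s',s,(195,215,245,265),105,140)]:
    uv,p,col=cloud(c,*b);k=(p[:,2]>lo)&(p[:,2]<hi);q=p[k]
    r=cv2.minAreaRect(q[:,:2].astype(np.float32))
    print(n,k.sum(),np.percentile(q[:,2],[5,50,95]).round(1),q.mean(0).round(1),[np.round(x,1) for x in r])
    print('   all z pct',np.percentile(p[:,2],[1,10,50,90,99]).round(1))
    w=k&(col.min(1)>170)
    if w.sum():print('   white',w.sum(),p[w].mean(0).round(1))
E
```

```text
key t 242 [66.5 76.9 80.1] [517.6 268.4  76.1] [array([518.9, 269.3]), array([35.8, 34.8]), np.float64(45.0)]
   all z pct [-3.3 -1.4  1.2 75.6 79.7]
   white 132 [517.2 269.6  77.4]
key s 252 [62.8 76.4 80.6] [520.8 270.3  74.8] [array([517.2, 271.6]), array([35.5, 37.6]), np.float64(73.1)]
   all z pct [-3.8 -1.6  1.7 74.2 80.2]
   white 113 [517.1 270.7  77.8]
hub t 295 [107.5 119.5 122.3] [ 481.5 -137.9  118. ] [array([ 482.4, -139.2]), array([39.4, 40.8]), np.float64(25.9)]
   all z pct [ -2.    3.3  60.7 108.  121.9]
   white 147 [ 482.5 -139.4  120.3]
hub s 327 [106.3 118.7 122.2] [ 483.5 -136.5  116.4] [array([ 509.2, -123.5]), array([107.3,  40.6]), np.float64(25.9)]
   all z pct [-3.300e+00 -1.000e-01  6.010e+01  1.119e+02  1.217e+02]
```

View pics/crop1.png

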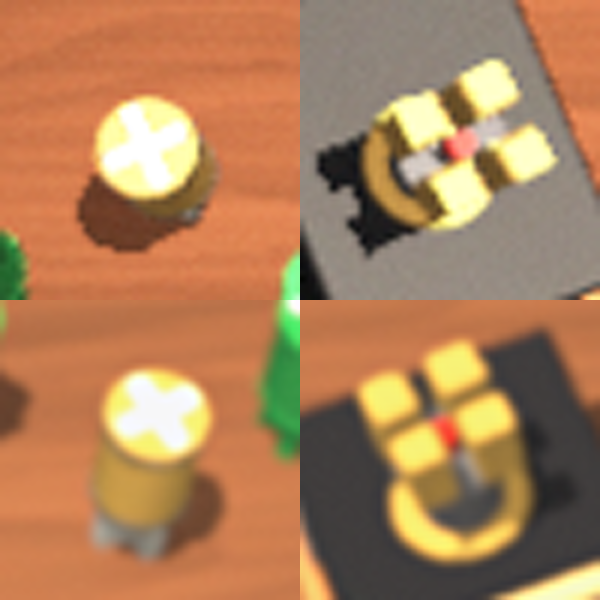

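The crop confirms the key: a brass barrel with a white cross on a steel plus-shaped stem, at about (517,270), with its top at z = 78, so the ledge is at z = 0. The hub is at about (482.4,-139.3), top at 120 as given, with its slots at about 26°. Closing along world x keeps the fingers clear of the green keys. I'll hover there and look from the wrist camera.

```bash
cat >> h.py <<'E'
from scipy.spatial.transform import Rotation as Ro
from plant import get_obs,capture
def go(pos,yawdeg,o=None):
    o=o or get_obs();R=Ro.from_euler('xyz',o['tcp_rot'])
    d=R.inv()*Ro.from_euler('xyz',[180,0,yawdeg],degrees=True)
    print('turn',d.as_rotvec(degrees=True).round(2),'shift m',(R.inv().apply(np.array(pos)-o['tool_pos'])/1000).round(4),'at',o['tool_pos'].round(1),np.degrees(o['tcp_rot']).round(1),o['time'])
E
python3 -c "
from h import *
go((517,270,190),90)"
```

```text
turn [-7.000e-02  4.000e-02  6.835e+01] shift m [-0.381  -0.0829  0.0362] at [193.5 487.7 226.1] [-179.9   -0.   158.4] 0.1
```

```bash
python3 -m handwheel '[[[0,0,68.3],[-0.381,-0.083,0.036],0.75],[[0,0,68.3],[-0.381,-0.083,0.036],0.75],[[0,0,68.3],[-0.381,-0.083,0.036],0.75],[[0,0,68.3],[-0.381,-0.083,0.036],0.75],[[0,0,68.3],[-0.381,-0.083,0.036],0.75],[[0,0,68.3],[-0.381,-0.083,0.036],0.75],[[0,0,68.3],[-0.381,-0.083,0.036],0.75],[[0,0,68.3],[-0.381,-0.083,0.036],0.75],[[0,0,68.3],[-0.381,-0.083,0.036],0.75],[[0,0,68.3],[-0.381,-0.083,0.036],0.75],[[0,0,68.3],[-0.381,-0.083,0.036],0.75],[[0,0,68.3],[-0.381,-0.083,0.036],0.75]]'
python3 - <<'E'
from h import *;import pickle
go((517,270,41),90)
c=capture('wrist');pickle.dump(c,open('w1.pkl','wb'));cv2.imwrite('pics/w1.png',c['image'][:,:,::-1])
print(np.linalg.inv(c['camera_from_world']).round(3).tolist(),c['fx'])
E
```

```text
time: 1.3
tool_pos: [516.1, 271.3, 191.0]
tcp_rot: [-3.141, -0.0, 1.574]
contact_force: [-0.2, -0.7, 0.4]
grip_width: 69.2
finger_force: 0.0
turn [-0.01 -0.01  0.19] shift m [-0.0013  0.0009  0.15  ] at [516.1 271.3 191. ] [-180.    -0.    90.2] 1.3
[[1.0, 0.005, -0.001, 516.343], [0.004, -0.952, -0.307, 355.369], [-0.002, 0.307, -0.952, 350.072], [0.0, 0.0, 0.0, 1.0]] 359.04174240649206
```

View pics/w1.png

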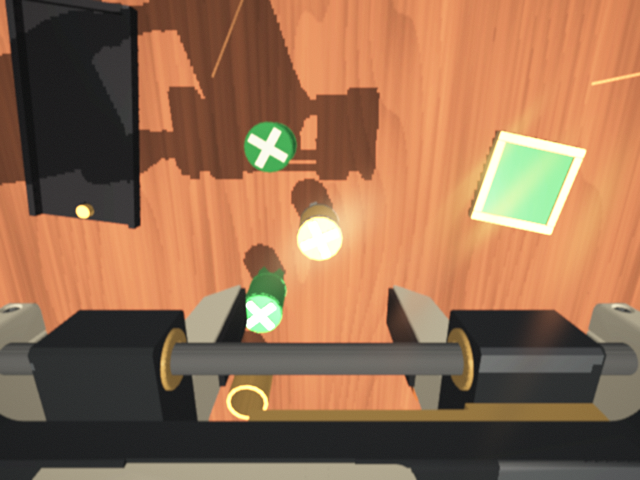

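The wrist view shows the key's top at about (320,238), washed out by glare. The green keys are at (268,147) and (262,315), both clear of the fingers' line.

```bash
python3 - <<'E'
from h import *;import pickle
c=pickle.load(open('w1.pkl','rb'))
uv,p,col=cloud(c,285,200,355,275);k=p[:,2]>70
(x,y),r=cv2.minEnclosingCircle(p[k,:2].astype(np.float32))
print('w1',p[k].mean(0).round(1),(x,y),r)
b=p[:,2]-0
for n in('top','scene'):
    c=pickle.load(open(n+'.pkl','rb'));x,y=(245,233) if n=='top' else (410,250)
    g=c['image'][y-20:y+20,x-20:x+20].astype(float)
    v,u=np.mgrid[y-20:y+20,x-20:x+20]
    w=np.clip(g.min(2)-150,0,80).ravel();P=onplane(c,np.c_[u.ravel(),v.ravel()],78.)[:,:2]
    m=(w[:,None]*P).sum(0)/w.sum();d=P-m;z=d[:,0]+1j*d[:,1];k=abs(z)<17
    print(n,m.round(1),'key yaw',np.degrees(np.angle((w*z**4)[k].sum()))/4, 'wtd size',w.sum())
E
```

```text
w1 [518.2 271.9  77.4] (518.2718505859375, 270.4878234863281) 18.329151153564453
top [517.9 270.2] key yaw 23.86083394685375 wtd size 9664.0
scene [517.2 270.9] key yaw 23.04451304248658 wtd size 8294.0
```

```bash
python3 -c "
from h import *
go((517.8,270.6,42),90)"
python3 -m handwheel '[[[0,0,0],[-0.0007,-0.0017,0.05],0.75],[[0,0,0],[-0.0007,-0.0017,0.1],0.75],[[0,0,0],[-0.0007,-0.0017,0.13],0.75],[[0,0,0],[-0.0007,-0.0017,0.149],0.75],[[0,0,0],[-0.0007,-0.0017,0.149],0.75],[[0,0,0],[-0.0007,-0.0017,0.149],0.3],[[0,0,0],[-0.0007,-0.0017,0.149],0.3],[[0,0,0],[-0.0007,-0.0017,0.149],0.3],[[0,0,0],[-0.0007,-0.0017,0.149],0.3],[[0,0,0],[-0.0007,-0.0017,0.149],0.3],[[0,0,0],[-0.0007,-0.0017,0.149],0.3]]'
```

```text
turn [ 0.01 -0.02  0.19] shift m [-0.0008  0.0016  0.1491] at [516.2 271.3 191.1] [180.   -0.   90.2] 1.35
time: 2.45
tool_pos: [516.1, 269.8, 42.6]
tcp_rot: [3.14, -0.001, 1.572]
contact_force: [0.9, -0.0, 4.3]
grip_width: 35.4
finger_force: 29.8
```

The key is gripped (opening 35.4 mm). Next I lift it and carry it past the hub, so that the wrist camera looks straight down on the slots.

```bash
python3 -m handwheel '[[[0,0,0],[0,0,-0.05],0.2],[[0,0,0],[0,0,-0.1],0.2],[[0,0,0],[0,0,-0.15],0.2],[[0,0,0],[0,0,-0.165],0.2],[[0,0,0],[-0.05,-0.005,-0.165],0.2],[[0,0,0],[-0.1,-0.01,-0.165],0.2],[[0,0,0],[-0.15,-0.015,-0.165],0.2],[[0,0,0],[-0.2,-0.02,-0.165],0.2],[[0,0,0],[-0.25,-0.03,-0.165],0.2],[[0,0,0],[-0.3,-0.034,-0.165],0.2],[[0,0,0],[-0.35,-0.034,-0.165],0.2],[[0,0,0],[-0.4,-0.034,-0.165],0.2]]'
python3 -m handwheel '[[[0,0,0],[-0.05,0,0],0.2],[[0,0,0],[-0.085,0,0],0.2],[[0,0,0],[-0.085,0,0],0.2],[[0,0,0],[-0.085,0,0],0.2],[[0,0,0],[-0.085,0,0],0.2]]'
python3 - <<'E'
from h import *;import pickle
c=capture('wrist');pickle.dump(c,open('w2.pkl','wb'));cv2.imwrite('pics/w2.png',c['image'][:,:,::-1])
o=get_obs();pickle.dump(o,open('o2.pkl','wb'));print(o['tool_pos'],o['tcp_rot'])
E
```

```text
time: 3.65
tool_pos: [480.8, -130.0, 206.4]
tcp_rot: [-3.141, -0.001, 1.572]
contact_force: [1.1, 0.8, -3.0]
grip_width: 35.8
finger_force: 29.9
time: 4.15
tool_pos: [481.6, -212.2, 206.3]
tcp_rot: [-3.141, -0.001, 1.572]
contact_force: [-0.1, -0.8, -2.4]
grip_width: 35.6
finger_force: 29.9
[ 481.75738143 -211.9571854   206.46634262] [-3.14089215e+00 -9.14198351e-04  1.57307788e+00]
```

View pics/w2.png

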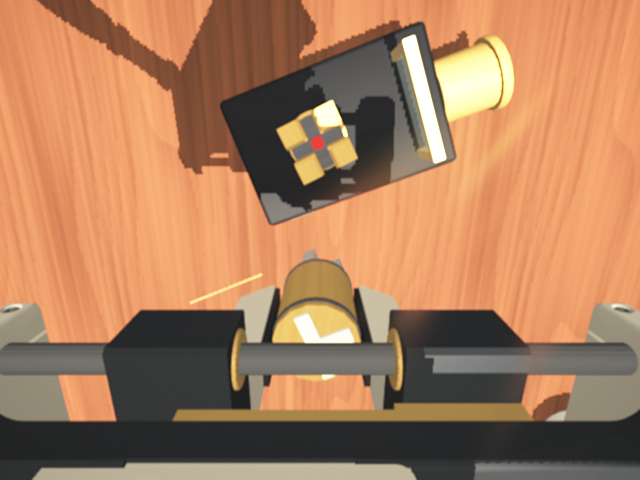

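The wrist view shows the hub at (318,143) with its red pin and all four blocks. The held key's barrel spans x 275–358, and the white cross on top is partly hidden by the rod at about (320,340). I'll measure both in this view.

```bash
python3 - <<'E'
from h import *;import pickle
c=pickle.load(open('w2.pkl','rb'));o=pickle.load(open('o2.pkl','rb'))
uv,p,col=cloud(c,265,90,370,195);k=(p[:,2]>114)&(p[:,2]<126)
r=cv2.minAreaRect(p[k,:2].astype(np.float32));print('hub',k.sum(),np.median(p[k,2]),r)
z=(p[k,0]-r[0][0])+1j*(p[k,1]-r[0][1]);print('4-fold (diag+45)',np.degrees(np.angle((z**4).sum()))/4+45)
red=(col[:,0]>150)&(col[:,1]<70)&(col[:,2]<70);print('pin',red.sum(),onplane(c,uv[red],105.).mean(0),p[red].mean(0))
# precise: hub by pixel hull on plane
zt=o['tool_pos'][2]-42.6+78
uv,p,col=cloud(c,270,295,365,400);wh=(col.min(1)>200)
q=p[wh];print('white z',np.percentile(q[:,2],[10,50,90]),'expected',zt)
m=np.zeros(c['image'].shape[:2],np.uint8);m[uv[wh][:,1],uv[wh][:,0]]=255
br=(p[:,2]>zt-6)&(p[:,2]<zt+4)
(x,y),R=cv2.minEnclosingCircle(p[br,:2].astype(np.float32));print('barrel top circle',x,y,R,'tcp',o['tool_pos'])
cs,_=cv2.findContours(m,cv2.RETR_EXTERNAL,cv2.CHAIN_APPROX_NONE)
for cc in cs:
    if cv2.contourArea(cc)<40:continue
    a=cv2.approxPolyDP(cc,2.5,True)[:,0];P=onplane(c,a,zt)[:,:2]
    for i in range(len(a)):
        d=P[(i+1)%len(a)]-P[i]
        print(a[i],a[(i+1)%len(a)],'len %.1f ang %.1f'%(np.hypot(*d),np.degrees(np.arctan2(d[1],d[0]))%90))
v=c['image'][240:400,260:380,::-1];cv2.imwrite('pics/w2c.png',cv2.resize(v,None,fx=5,fy=3.7*1,interpolation=cv2.INTER_CUBIC))
E
```

```text
hub 2275 120.82474256483809 ((481.8385009765625, -138.8117218017578), (40.03582000732422, 40.038551330566406), 26.319339752197266)
4-fold (diag+45) 26.2527569559355
pin 102 [ 481.72240995 -138.88562668  105.        ] [ 481.72333254 -138.84466685  106.02163719]
white z [242.14748686 242.9327644  243.87258663] expected 241.86634261600815
barrel top circle 482.04730224609375 -209.16217041015625 20.35979652404785 tcp [ 481.75738143 -211.9571854   206.46634262]
[294 318] [306 342] len 11.7 ang 23.2
[306 342] [353 341] len 18.7 ang 1.7
[353 341] [348 329] len 5.8 ang 21.6
[348 329] [320 338] len 11.7 ang 20.6
[320 338] [308 314] len 11.6 ang 23.8
[308 314] [294 318] len 5.7 ang 18.0
```

View pics/w2c.png

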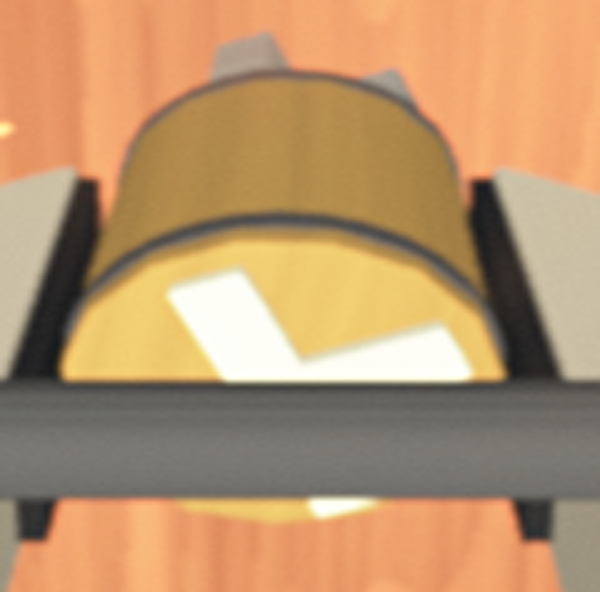

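```bash
python3 - <<'E'
from h import *;import pickle
c=pickle.load(open('w2.pkl','rb'));o=pickle.load(open('o2.pkl','rb'))
print('corner',onplane(c,[320.,338],242.3)-[1.57,3.79,0])
print('rim',onplane(c,[[317.,304],[317,380.5],[317,298.5]],240.3), 'sides',onplane(c,[[273,338],[360.5,338]],240.3))
# stem arm tips at foot z=163.9: px in crop
print('foot px',onplane(c,[[260+265/5,240+33/3.7],[260+218/5,240+45/3.7],[260+395/5,240+70/3.7]],164.2))
go((481.8,-138.85,206),90)
E
```

```text
corner [[ 481.73620761 -211.42635336  242.3       ]]
rim [[ 482.07727427 -193.78241963  240.3       ]
 [ 482.18671358 -229.34743036  240.3       ]
 [ 482.07001468 -191.42323611  240.3       ]] sides [[ 464.48988714 -209.01440446  240.3       ]
 [ 499.5415726  -208.84839534  240.3       ]]
foot px [[ 479.57503884 -197.32789714  164.2       ]
 [ 473.98789698 -199.38617201  164.2       ]
 [ 495.11446903 -203.58772649  164.2       ]]
turn [-0.04 -0.05  0.13] shift m [0.0731 0.0002 0.0005] at [ 481.8 -212.   206.5] [-1.80e+02 -1.00e-01  9.01e+01] 4.2
```

Hub: (481.8,-138.85), yaw 26.3°. Key: axis within about 0.5 mm of the TCP, yaw about 22.3°. I'll move over the hub with the key clearly misaligned, so that it stands on top first, then turn it to line up.

```bash
python3 -m handwheel '[[[0,0,8],[0.04,0,0],0.2],[[0,0,14],[0.0731,-0.0003,0],0.2],[[0,0,14],[0.0731,-0.0003,0.02],0.2],[[0,0,14],[0.0731,-0.0003,0.036],0.2],[[0,0,14],[0.0731,-0.0003,0.038],0.2],[[0,0,14],[0.0731,-0.0003,0.039],0.2],[[0,0,14],[0.0731,-0.0003,0.04],0.2],[[0,0,14],[0.0731,-0.0003,0.04],0.2],[[0,0,14],[0.0731,-0.0003,0.04],0.2]]'
python3 -c "
from h import *
go((481.4,-138.8,163),90);print(get_obs()['contact_force'])"
```

```text
time: 5.1
tool_pos: [481.8, -140.4, 167.2]
tcp_rot: [3.141, 0.0, 1.327]
contact_force: [0.0, 0.6, -3.1]
grip_width: 35.3
finger_force: 29.9
turn [ 6.000e-02  1.000e-02 -1.396e+01] shift m [ 0.0014 -0.0008  0.0042] at [ 481.8 -140.4  167.2] [179.9   0.   76. ] 5.1
[ 0.03714884  0.64778629 -3.07527132]
```

```bash
python3 -m handwheel '[[[0,0,0],[0,0,0],0.2],[[0,0,0],[0,0,0],0.2],[[0,0,0],[0,0,0],0.2]]'; python3 -c "
from h import *
go((481.4,-138.85,163),76)"
```

```text
time: 5.4
tool_pos: [481.5, -140.3, 166.8]
tcp_rot: [3.142, -0.0, 1.327]
contact_force: [-0.2, 0.4, -2.7]
grip_width: 35.3
finger_force: 29.9
turn [ 0.01 -0.    0.04] shift m [ 0.0014 -0.0005  0.0038] at [ 481.5 -140.3  166.8] [180.  -0.  76.] 5.4
```

```bash
python3 -m handwheel '[[[0,0,0],[0.0014,-0.0005,0.001],0.2],[[0,0,0],[0.0014,-0.0005,0.001],0.2],[[0,0,0],[0.0014,-0.0005,0.001],0.2],[[0,0,0],[0.0014,-0.0005,0.001],0.2]]'; python3 - <<'E'
from h import *;import pickle
go((481.4,-138.85,163),76)
c=capture('scene');pickle.dump(c,open('s3.pkl','wb'));a=c['image'][165:285,165:285,::-1]
w=capture('wrist');pickle.dump(w,open('w3.pkl','wb'));b=w['image'][150:400,220:420,::-1]
cv2.imwrite('pics/s3.png',np.hstack([cv2.resize(a,(400,400),interpolation=2),cv2.resize(b,(320,400),interpolation=2)]))
E
```

```text
time: 5.8
tool_pos: [481.4, -138.7, 165.7]
tcp_rot: [-3.142, -0.0, 1.327]
contact_force: [0.1, -0.7, -2.1]
grip_width: 35.4
finger_force: 29.9
turn [-0.   -0.01  0.05] shift m [-0.0002  0.      0.0027] at [ 481.4 -138.7  165.7] [-180.    -0.    76.1] 5.8
```

View pics/s3.png

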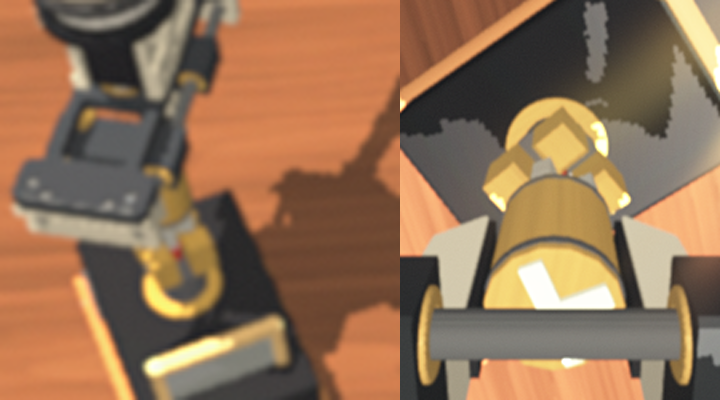

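The wrist crop shows the key's stem just above the hub. The hub's far corner is at crop (560,105), its left corner at (485,190) and its right corner at (628,195). Next I check the key's centre against the hub in this view.

```bash
python3 - <<'E'
from h import *;import pickle
c=pickle.load(open('w3.pkl','rb'))
px=lambda X,Y:[220+(X-400)*200/320,150+Y*250/400]
P=onplane(c,[px(560,105),px(485,190),px(630,202)],120.);print(P.round(1),P[1:].mean(0))
uv,p,col=cloud(c,255,200,385,290);k=(p[:,2]>115)&(p[:,2]<124)
q=p[k,:2].astype(np.float32);print(k.sum());r=cv2.minAreaRect(q);print(r)
# extents in hub frame yaw 26.3
a=np.radians(26.3);e=q@np.array([[np.cos(a),-np.sin(a)],[np.sin(a),np.cos(a)]])
e0=np.array([481.8,-138.85])@np.array([[np.cos(a),-np.sin(a)],[np.sin(a),np.cos(a)]])
print(np.percentile(e-e0,[0.3,99.7],axis=0).round(1))
# cross corner and arm edges
zt=165.7-42.6+78.3
m=(c['image'][300:345,270:365].min(2)>200).astype(np.uint8)
cs,_=cv2.findContours(m,0,cv2.CHAIN_APPROX_NONE)
cc=max(cs,key=cv2.contourArea);a=cv2.approxPolyDP(cc,2.5,True)[:,0]+[270,300];Q=onplane(c,a,zt)[:,:2]
for i in range(len(a)):
    d=Q[(i+1)%len(a)]-Q[i];print(a[i],Q[i].round(1),'len %.1f ang %.1f'%(np.hypot(*d),np.degrees(np.arctan2(d[1],d[0]))%90))
E
```

```text
[[ 491.7 -106.1  120. ]
 [ 455.8 -131.7  120. ]
 [ 508.8 -149.9  120. ]] [ 482.28598593 -140.82907148  120.        ]
1421
((481.7463073730469, -138.6730499267578), (40.76068878173828, 40.34265899658203), 26.06707191467285)
[[-19.9 -20. ]
 [ 20.3  20.1]]
[294 318] [ 476.3 -123.8] len 11.5 ang 7.3
[305 342] [ 477.8 -135.2] len 19.0 ang 77.6
[353 341] [ 496.4 -139.3] len 6.4 ang 9.5
[347 328] [ 495.4 -133. ] len 11.3 ang 7.2
[320 337] [ 484.1 -134.4] len 11.8 ang 11.5
[307 313] [ 481.8 -122.9] len 5.5 ang 9.5
```

The hub reads the same from here: (481.75,-138.7), yaw 26.2°. The key's foot is centred within about 0.5 mm and about 17.6° short. Now I lower it gently until it stands on the hub.

```bash
python3 -m handwheel '[[[0,0,0],[0,0,0.0015],0.2],[[0,0,0],[0,0,0.002],0.2],[[0,0,0],[0,0,0.0025],0.2],[[0,0,0],[0,0,0.003],0.2],[[0,0,0],[0,0,0.003],0.2]]'
```

```text
time: 6.4
tool_pos: [481.4, -138.7, 162.6]
tcp_rot: [-3.142, -0.0, 1.327]
contact_force: [-0.8, 0.6, -2.2]
grip_width: 35.6
finger_force: 29.9
```

```bash
python3 -m handwheel '[[[0,0,0],[0,0,0.0005],0.2],[[0,0,0],[0,0,0.0005],0.2]]';python3 -m handwheel '[[[0,0,0],[0,0,0.0005],0.2],[[0,0,0],[0,0,0.0005],0.2]]'
```

```text
time: 6.6
tool_pos: [481.4, -138.7, 162.4]
tcp_rot: [3.141, -0.0, 1.327]
contact_force: [-0.8, 0.6, 0.3]
grip_width: 35.2
finger_force: 29.9
time: 6.8
tool_pos: [481.5, -138.8, 162.2]
tcp_rot: [3.141, 0.0, 1.327]
contact_force: [-1.6, 0.7, 3.3]
grip_width: 35.8
finger_force: 29.9
```

It is standing on the hub (contact at z ≈ 162.4, about 5 N). Now I turn it to line up.

```bash
python3 -m handwheel '[[[0,0,-4],[0,0,0],0.2],[[0,0,-8],[0,0,0],0.2],[[0,0,-12],[0,0,0],0.2],[[0,0,-15],[0,0,0],0.2],[[0,0,-17.6],[0,0,0],0.2],[[0,0,-17.6],[0,0,0],0.2],[[0,0,-17.6],[0,0,0],0.2]]';python3 -m handwheel '[[[0,0,0],[0,0,0.0007],0.2],[[0,0,0],[0,0,0.0014],0.2],[[0,0,0],[0,0,0.002],0.2],[[0,0,0],[0,0,0.002],0.2]]'
```

```text
time: 7.5
tool_pos: [481.3, -138.7, 161.5]
tcp_rot: [-3.141, -0.0, 1.633]
contact_force: [-0.3, 0.5, -3.4]
grip_width: 35.8
finger_force: 29.9
time: 7.9
tool_pos: [481.3, -138.7, 159.6]
tcp_rot: [-3.141, -0.0, 1.634]
contact_force: [0.9, 0.2, -3.8]
grip_width: 35.6
finger_force: 29.9
```

The splines have dropped into the slots with no resistance, so I slide it down.

```bash
python3 -m handwheel '[[[0,0,0],[0,0,0.002],0.2],[[0,0,0],[0,0,0.004],0.2],[[0,0,0],[0,0,0.006],0.2],[[0,0,0],[0,0,0.008],0.2],[[0,0,0],[0,0,0.01],0.2],[[0,0,0],[0,0,0.01],0.2]]';python3 -m handwheel '[[[0,0,0],[0,0,0.002],0.2],[[0,0,0],[0,0,0.004],0.2],[[0,0,0],[0,0,0.006],0.2],[[0,0,0],[0,0,0.008],0.2],[[0,0,0],[0,0,0.008],0.2]]'
```

```text
time: 8.5
tool_pos: [481.2, -138.6, 149.3]
tcp_rot: [-3.141, -0.0, 1.635]
contact_force: [-0.8, 0.1, -3.2]
grip_width: 35.4
finger_force: 29.9
time: 9.0
tool_pos: [481.6, -138.8, 141.9]
tcp_rot: [3.141, 0.0, 1.635]
contact_force: [-0.9, 0.7, 3.1]
grip_width: 35.5
finger_force: 29.9
```

```bash
python3 -m handwheel '[[[0,0,0],[0,0,0.001],0.2],[[0,0,0],[0,0,0.002],0.2],[[0,0,0],[0,0,0.003],0.2],[[0,0,0],[0,0,0.003],0.2]]';python3 -m handwheel '[[[0,0,0],[0,0,0.0007],0.2],[[0,0,0],[0,0,0.0007],0.2]]';python3 -m handwheel '[[[0,0,0],[0,0,0.0007],0.2],[[0,0,0],[0,0,0.0007],0.2]]'
```

```text
time: 9.4
tool_pos: [481.6, -138.8, 138.8]
tcp_rot: [3.141, 0.0, 1.635]
contact_force: [-1.4, -0.4, 5.4]
grip_width: 35.3
finger_force: 29.9
time: 9.6
tool_pos: [481.7, -138.8, 138.5]
tcp_rot: [3.141, 0.0, 1.635]
contact_force: [-2.0, 0.3, 6.5]
grip_width: 35.5
finger_force: 29.9
time: 9.8
tool_pos: [481.8, -138.9, 138.3]
tcp_rot: [3.14, 0.001, 1.635]
contact_force: [-2.1, 1.4, 11.0]
grip_width: 35.7
finger_force: 29.9
```

```bash
python3 -m handwheel '[[[0,0,0],[0,0,0.0005],0.2],[[0,0,0],[0,0,0.001],0.2],[[0,0,0],[0,0,0.001],0.2],[[0,0,0],[0,0,0.001],0.2],[[0,0,0],[0,0,0.001],0.2]]'; python3 - <<'E'
from h import *
o=get_obs();print(o['tool_pos'],o['contact_force'],o['time'])
w=capture('wrist');b=w['image'][150:400,200:440,::-1]
a=capture('scene')['image'][185:275,175:265,::-1]
cv2.imwrite('pics/w4.png',np.hstack([cv2.resize(a,(380,500),interpolation=2),cv2.resize(b,(420,500),interpolation=2)]))
o=get_obs();print(o['tool_pos'],o['contact_force'])
E
```

```text
time: 10.3
tool_pos: [482.0, -139.0, 138.1]
tcp_rot: [3.139, 0.001, 1.635]
contact_force: [-3.5, 2.3, 16.8]
grip_width: 35.3
finger_force: 30.0
[ 481.99591687 -138.95330546  138.13363112] [-3.51190953  2.28760343 16.82851089] 10.3
[ 481.98301439 -138.98785734  138.12632725] [-4.09357105  1.32718165 17.29618864]
```

View pics/w4.png

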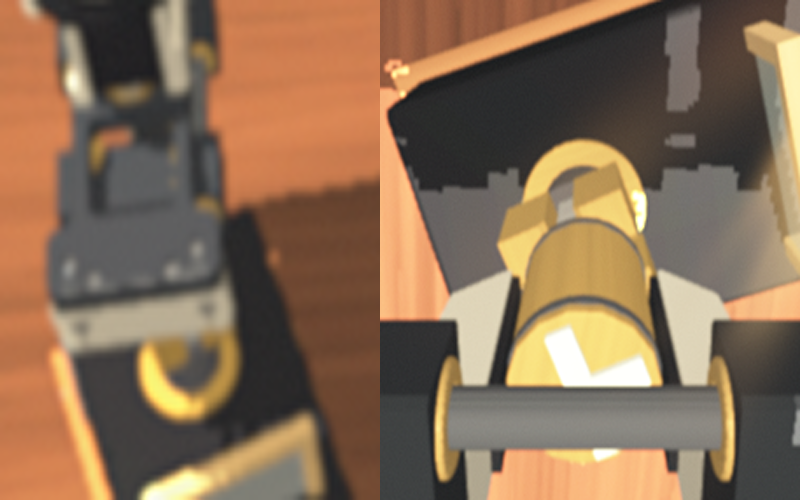

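The wrist view shows the barrel's shoulder resting on the hub, at about (580,225) in the picture, with no stem visible between them. The travel was 24 mm from first contact, and the net push is about 19 N, well above the spring's 8.4 N, so it is seated. I'm handing in.

```bash
python3 -c "
from plant import close_job
print(close_job())"
```

```text
the job is handed in; nothing more can be done
None
```

The brass key is fully home in the hub with its shoulder on the hub face, still gripped and pressed with about 19 N, and the job was handed in at about 10.4 s; no verdict came back.

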